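# Close and bolt a plaster casting frame

## Robot

A 6-joint arm with a two-finger parallel gripper is mounted at the origin on the work surface; the furniture and walls round the work are solid. World frame = base frame: x ahead of the robot, y to its left, z up, the work surface at z = 0. Lengths are in m, angles in rad, forces in N, time in s.
With the tool pointing down it reaches from about 0.375 to 0.9 m from the base axis. Payload 3.1 kg.
Tool frame: the origin (TCP) lies between the finger pads; the fingertips stand 11 mm ahead of it and the grasp point (between the pads) lies 8 mm behind it; z points along the fingers, y is the line along which they close (so a half turn about z gives the same grasp; the last joint's range is limited). The gripper opens to 87 mm and grips with 3 to 60 N. Pads are 19 mm wide; open, the fingers measure 117 mm over their backs; the gripper's body (75 mm by 190 mm) begins 51 mm behind the grasp point.
Start: joints at [-1.427, 0.527, 1.433, -0, 1.181, -0.178], TCP at [0.198, -0.593, 0.234] pointing down, gripper open.
Joint ranges: [-3.08, 3.08], [-0.75, 2.2], [0.22, 2.44], [-1.43, 4.57], [0, 2.65], [-2.85, 2.85]. Speed limits (rad/s): [2.79, 2.79, 3.14, 3.14, 3.14, 3.14].

## Interface

Orientations are given as a unit quaternion [x, y, z, w].
In Python, from rig import get_obs, camera, hand_in gives the robot as it stands.
- The arm moves only by the shell command python3 -m pendant 'ROWS' [FORCE]. ROWS is JSON, a list that holds one entry, the list of rows, each a list of 7 numbers: the shift along the tool's x, y, z in m, then the turn, a rotation vector about the tool's x, y, z in degrees, then the opening, from 0 (shut) to 1 (fully open). In form: [[[x, y, z, ax, ay, az, fingers], ...]]. A call has exactly 5 rows; each row shifts and turns the commanded pose from where the row before left it, along the tool's axes as they then stand; what a row does not reach is not made up. A row lasts 1/8 s, in which the tool goes at most 62.5 mm and 10.7 degrees, less where a joint would pass 70% of its speed; a pose out of reach is approached as far as the arm can. A call with a gripper value outside its range is refused whole. The fingers move at their own pace and stop on an object; FORCE is the grip in N (left out, the last holds). Time passes only in rows, so rows that do not move let the fingers close, or fill a call up. It gives the time, the measured TCP pose, the force, the opening and the grip force at its end, in the units of the state.
- get_obs(): the state, without advancing time (a new reading comes with each control period).
- camera(name): name is "scene" or "top" or "wrist"; returns a dict with "img" (480x640x3 uint8, red, green, blue), "intrinsics" (3x3 intrinsics, pixels), "R" (3x3) and "t" (3): a world point X has camera coordinates R X + t; the wrist camera has in their place "T_tool_cam" (4x4, takes a point from camera to tool coordinates, whose origin is the TCP and whose axes are the flange's). Camera axes: x right, y down, z forward; pixel columns grow to the right and rows downward; lengths in m; the calibration is good to about 2 mm. A picture is of the moment at which its call begins: read the wrist's pose just before it. There is no depth.
- hand_in(): hands the job in; it is judged then, once.
The state is a dict: "time": time; "q": joint angles; "joint_velocities": joint speeds; "joint_torque": joint torques, N m; "position": TCP position; "tool_rot": TCP orientation; "ft_force": force on the tool from outside, world axes, zero at the start; "moment": the same for the moment, N m; "grip_width": finger opening in m; "grip_force": force on a finger pad.
Only numpy, scipy, OpenCV 4.12 (cv2) and the standard library are available. Lean on these libraries where they do the work, as an engineer would, in place of code of your own. Each camera call takes 0.05 s, during which the arm holds its last target. There are 200 camera calls.

## Task

Close up the small plywood casting frame ready for pouring plaster: push its hinged front board fully shut, then, with light fingertip pushes and never gripping it, push the red-knobbed bolt along its barrel all the way into the keeper on the board, and push the knob over towards the robot, round the corner of the L-shaped slot, until it is fully down at the slot's end. Leave the white model inside the frame and everything else on the table where it is.

Things in the scene. Friction and masses are not known exactly. Their poses are not given: they have to be found in the camera images.
- casting_frame: Fixed plywood frame on a grey baseboard 185 x 285 x 18 mm. Origin on the table; axes: z up, x away from the robot at yaw 0, y left. 'Frame (x,y,z)' below is mm from here. Baseboard x -110..75, y -200..85. Walls 12 thick, top z 78, cavity x -50..50, y -50..60. Fixed wing board right of the front board, x -62..-50, y -192..-67, top z 78, carries the bolt.
- barrel (a point): Middle of the steel bolt barrel (28 mm diameter) on the wing board's front: frame (-79,-129,66), axis along frame y, y -182..-76. Its L-shaped slot: the long leg runs along the top; at its +y end the short leg runs down the side that faces the robot (-x).
- board_face (a point): Middle of the free place for pushing on the outer face of the hinged front board, frame (-62,0,50) when shut, 76 mm from the hinge; z 25..75. It swings with the board. The hinge leaf begins 28 mm left of it; the keeper's plate 27 mm and its projecting eye 36 mm right of it (along the board). Shut, the board lies at x -62..-50, y -62..71, z 20..78.
- keeper (a point): Middle of the steel eye on the front board that takes the bolt: frame (-79,-46,66) when shut; 20 mm wide in y, it stands out from the board's face to x -94, z 50..82; its plate covers y -61..-27.
- gate_edge (a point): Outer corner, 1 mm below the top, of the front board's free (right, -y) end; at frame (-62, -62, 77) mm when shut, 139 mm from the hinge pin.
- gate (a joint): Angle of the front board about its upright hinge pin at frame (-63.5, 76.5): 0 = fully shut against its stop, grows as the free end swings towards the robot. Friction 0.05 N m, stays where it is left. A bolt that is already out blocks the board; a board ajar blocks the bolt.
- knob (a point): Centre of the red ball knob (24 mm diameter) on the bolt's 8 mm handle pin, 48 mm from the bolt axis. Upright, its centre is at z 114 mm, x = -79 mm in the frame, y = -150 mm plus the bolt's travel.
- bolt (a joint): Travel of the 16 mm bolt rod along frame +y: 0 = drawn fully back, 0.045 m = fully home through the keeper (end of the slot's long leg). Friction 1.5 N. Starts near 0.
- bolt_handle (a joint): Handle angle about the bolt axis: 0 = knob upright, 1.31 rad = fully down at the end of the short leg, knob leaning to the robot, its centre at frame x -125, z 78. Turns only when the bolt is home (within about 1.5 mm); once turned the bolt cannot slide back. About 1 N at the knob turns it (0.045 N m friction); stays where it is left.
- model: White cast model (two fused rounded cubes), 63 x 78 x 48 mm, loose inside the frame. Origin at the centre of its underside. Not to be moved.
- jar: Bystander, not to be moved: tall clear glass jar with green glaze, 96 mm wide, 153 mm high. Origin at the centre of its underside.
- red_disc: Bystander, not to be moved: red-brown test tile disc, 78 mm across, 10 mm thick. Origin at the centre of its underside.
- wedge: Bystander, not to be moved: small brown wooden wedge, 55 x 46 x 22 mm. Origin at the centre of its underside.
- white_tile: Bystander, not to be moved: white tile sample, 66 x 47 x 6 mm. Origin at the centre of its underside.
- scriber: Bystander, not to be moved: metal clutch scriber (pencil-like), 133 mm long, lying flat. Origin at the centre of its underside.
- sanding_block: Bystander, not to be moved: dark grey sanding block, 53 x 87 x 28 mm. Origin at the centre of its underside.

How it is judged:
On the way, in this order (a step that is already met when the one before it is completed fails the run):
1. the front board is pushed shut, before the bolt is shot (value of joint gate below 0.03 rad and value of joint bolt below 0.025 m), for 0.1 s.
2. the bolt is pushed home into the keeper (value of joint gate below 0.04 rad and value of joint bolt above 0.042 m), for 0.05 s.
3. the knob is turned down to the end of the slot (value of joint bolt_handle above 1.2 rad), for 0.1 s.
At the end, for the whole second after the job is handed in: Front board shut (within 0.04 rad), bolt home (travel over 41 of 45 mm), knob down (over 1.2 of 1.31 rad), the model at rest within 10 mm of where it stood (value of joint gate below 0.04 rad and value of joint bolt above 0.041 m and value of joint bolt_handle above 1.2 rad and linear speed of model below 0.02 m/s and distance of model from where it was at the start of the episode below 0.01 m); the robot touches nothing.
It fails at once if the white model is moved more than 10 mm or lifted (distance of model from where it was at the start of the episode above 0.01 m).
It fails at once if the bolt handle is gripped or forced (more than 35 N from the fingers) (contact force between the fingers and bolt_handle_c0 above 35 N or contact force between the fingers and bolt_handle_c1 above 35 N or contact force between the fingers and bolt_handle_c2 above 35 N).
It fails at once if another thing on the table is moved more than 20 mm or lifted (distance of any of jar, red_disc, wedge, white_tile, scriber, sanding_block from where it was at the start of the episode above 0.02 m).
It also fails if it takes over 45 s, if anything falls off the work surface, if the arm or the gripper's body presses on something with over 40 N, if the wrist force passes 120 N, or if a joint passes its speed limit or range.

## Working session

There is one attempt and no reset: what is moved stays moved. The work goes in short steps, Python scripts to look and compute and a shell command to move; the robot and the scene stay as the last step left them, time stands still between calls to the robot, and variables do not carry over. Pictures are saved under pics/ and viewed, at most 10 in all, crops included, and the job is handed in when it is done.

```bash
ls; mkdir -p pics
python3 - <<'E'
from rig import get_obs,camera
import cv2,numpy as np
o=get_obs();print({k:np.round(v,3).tolist() for k,v in o.items()})
for n in("scene","top"):
    c=camera(n);cv2.imwrite(f"pics/{n}0.png",c["img"][:,:,::-1]);np.savez(f"{n}0.npz",**c)
    print(n,np.round(c["intrinsics"],1).tolist(),np.round(c["R"],3).tolist(),np.round(c["t"],3).tolist())
E
```

```text
pics
{'time': 0.0, 'q': [-1.428, 0.528, 1.434, -0.0, 1.181, -0.179], 'joint_velocities': [-0.0, -0.001, 0.002, -0.001, -0.0, -0.001], 'joint_torque': [-0.001, -44.005, -17.659, 0.063, 0.058, -0.0], 'position': [0.198, -0.592, 0.233], 'tool_rot': [0.987, 0.16, 0.0, -0.001], 'ft_force': [-0.315, -0.293, 0.075], 'moment': [-0.021, -0.039, -0.063], 'grip_force': 0.0, 'grip_width': 0.087}
scene [[596.9, 0.0, 313.5], [0.0, 596.9, 231.4], [0.0, 0.0, 1.0]] [[-0.572, -0.82, 0.014], [-0.66, 0.449, -0.602], [0.488, -0.354, -0.798]] [0.209, 0.402, 1.225]
top [[466.0, 0.0, 317.7], [0.0, 466.0, 232.9], [0.0, 0.0, 1.0]] [[-0.014, -0.999, 0.035], [-0.998, 0.012, -0.059], [0.059, -0.036, -0.998]] [-0.081, 0.498, 0.955]
```

View pics/top0.png

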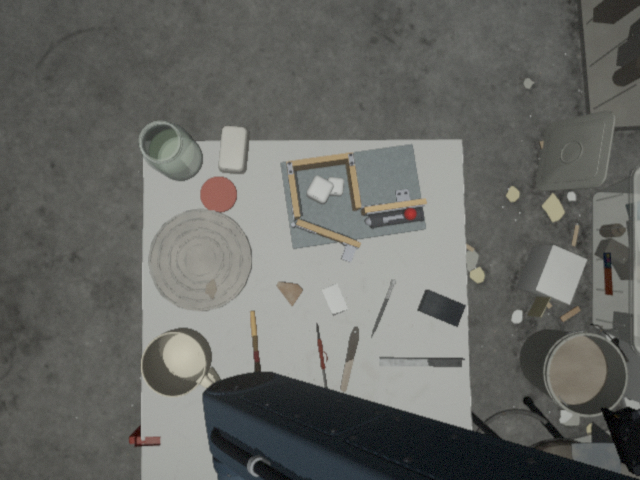

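View pics/scene0.png

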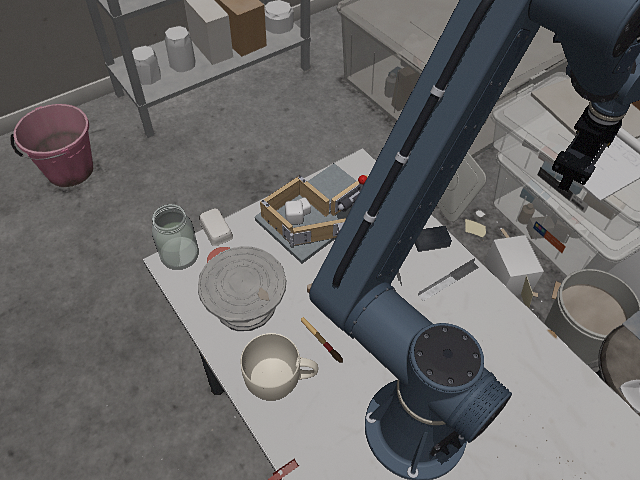

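The top view shows the frame at about (281..426, 145..248). The board is hinged near (297,221) and ajar, with its free end near (358,243). The red knob is at (411,214). Next I'll fit the frame pose.

```bash
cat > h.py <<'E'
import numpy as np,cv2
def ray(c,u,v):
    d=c["R"].T@np.linalg.inv(c["intrinsics"])@np.array([u,v,1.]);return -c["R"].T@c["t"],d
def plane(c,u,v,z):
    o,d=ray(c,u,v);return o+d*(z-o[2])/d[2]
def tri(a,pa,b,pb):
    A=[];B=[]
    for c,p in((a,pa),(b,pb)):
        o,d=ray(c,*p);d/=np.linalg.norm(d);P=np.eye(3)-np.outer(d,d);A.append(P);B.append(P@o)
    X=np.linalg.solve(sum(A),sum(B));return X,[np.linalg.norm(A[i]@X-B[i]) for i in(0,1)]
def proj(c,X):
    p=c["intrinsics"]@(c["R"]@np.asarray(X)+c["t"]);return p[:2]/p[2]
def red(img,roi):
    h=cv2.cvtColor(img,cv2.COLOR_RGB2HSV);m=(((h[...,0]<6)|(h[...,0]>174))&(h[...,1]>170)&(h[...,2]>90)).astype(np.uint8)
    x0,y0,x1,y1=roi;k=np.zeros_like(m);k[y0:y1,x0:x1]=m[y0:y1,x0:x1]
    n,l,s,ce=cv2.connectedComponentsWithStats(k);i=1+s[1:,4].argmax();return ce[i],s[i]
E
python3 - <<'E'
from h import *
T=dict(np.load("top0.npz"));S=dict(np.load("scene0.npz"))
kt,st=red(T["img"],(380,190,440,240));ks,ss=red(S["img"],(345,165,385,195));print(kt,st,ks,ss)
print("knob",tri(T,kt,S,ks))
# baseboard mask: bluish grey vs white table
img=T["img"].astype(int);print(img[170,385],img[150,300],img[235,300],img[200,440])
h=cv2.cvtColor(T["img"],cv2.COLOR_RGB2HSV);g=h[...,2]
m=np.zeros(g.shape,np.uint8);m[142:255,270:440]=(g<165)[142:255,270:440]
m=cv2.morphologyEx(m,cv2.MORPH_OPEN,np.ones((5,5)))
cs=max(cv2.findContours(m,0,1)[0],key=cv2.contourArea)
r=cv2.minAreaRect(cs);bp=cv2.boxPoints(r);print(bp.round(1))
W=np.array([plane(T,*p,0.018) for p in bp]);print(W.round(3),[np.linalg.norm(W[i]-W[i-1]).round(3) for i in range(4)])
ordr=[]
# order: image TL,TR,BR,BL -> frame corners
s=bp.sum(1);d=bp[:,0]-bp[:,1];idx=[s.argmin(),d.argmax(),s.argmax(),d.argmin()]
F=np.array([[75,85],[75,-200],[-110,-200],[-110,85]])/1e3;P=W[idx][:,:2]
Fc=F-F.mean(0);Pc=P-P.mean(0);th=np.arctan2((Fc[:,0]*Pc[:,1]-Fc[:,1]*Pc[:,0]).sum(),(Fc*Pc).sum())
R=np.array([[np.cos(th),-np.sin(th)],[np.sin(th),np.cos(th)]]);o=P.mean(0)-R@F.mean(0);print("yaw",th,"o",o,"res",(P-(F@R.T+o)).round(4).tolist())
k=tri(T,kt,S,ks)[0];print("knob in frame",R.T@(k[:2]-o),k[2])
big=cv2.resize(T["img"][135:260,270:440],None,fx=4.5,fy=4.5,interpolation=cv2.INTER_CUBIC)
def dot(f,z,col):
    p=proj(T,np.append(R@np.array(f)/1e3+o,z/1e3));cv2.circle(big,tuple(((p-[270,135])*4.5).astype(int).tolist()),3,col,-1)
for f in F*1e3:dot(f,18,(255,0,255))
dot((-63.5,76.5),78,(0,255,0));dot((-79,-150),114,(0,0,255));dot((-50,-192),78,(255,255,0));dot((62,72),78,(255,255,0))
for a in(.3,.4,.5,.6):dot((-63.5-139*np.sin(a),76.5-139*np.cos(a)),77,(0,255,255))
cv2.imwrite("pics/crop1.png",big[:,:,::-1])
E
```

```text
[410.58333333 213.83333333] [407 211   8   7  24] [362.11764706 178.76470588] [358 175   9   9  51]
knob (array([ 0.52589788, -0.25818291,  0.11590897]), [np.float64(0.0013166974186829567), np.float64(0.0013166974186829055)])
[119 127 126] [168 169 164] [130 137 137] [166 169 163]
[[279.2 161.4]
 [414.6 142.3]
 [427.  230.1]
 [291.6 249.2]]
[[ 0.648 -0.008  0.018]
 [ 0.687 -0.295  0.018]
 [ 0.5   -0.316  0.018]
 [ 0.464 -0.032  0.018]] [np.float64(0.186), np.float64(0.289), np.float64(0.188), np.float64(0.286)]
yaw 0.12855372688358793 o [ 0.58467657 -0.10380787] res [[-0.0003, 0.0015], [0.0023, -0.0026], [-0.0011, -0.0002], [-0.001, 0.0013]]
knob in frame [-0.07808454 -0.14556577] 0.11590897175715192
```

View pics/crop1.png

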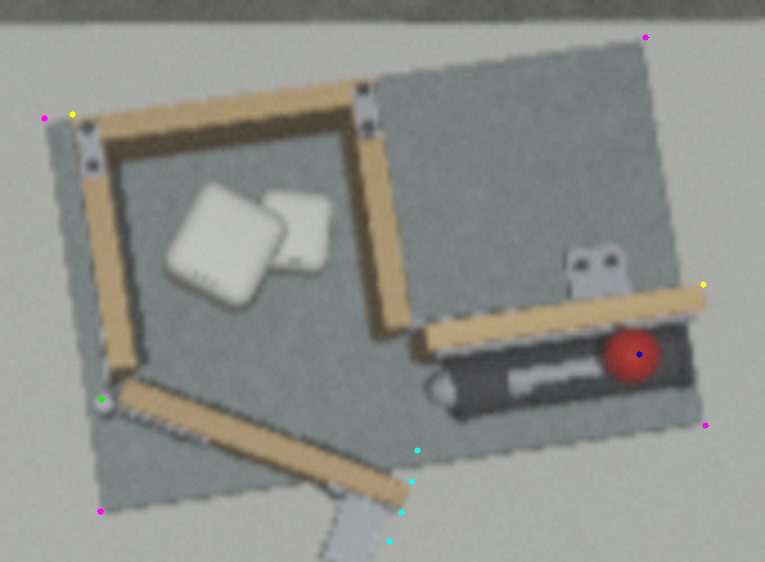

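The frame fit is consistent: baseboard 186x288 mm, and the knob comes out at frame (-78,-146,116). Yaw is 7.4° and the board is about 0.46 rad open. I'll turn the tool into line with the frame, close the fingers, and approach the board face.

```bash
cat > w.py <<'E'
# where is the fingertip in frame mm; optional target x y z(tip) -> tool shift
import sys,numpy as np
from rig import get_obs
from scipy.spatial.transform import Rotation as Ro
o=get_obs();th=.12855;O=np.array([.58468,-.10381,0])
Rf=Ro.from_euler('z',th).as_matrix();Rt=Ro.from_quat(o["tool_rot"])
tip=np.array(o["position"])+Rt.apply([0,0,.011])
f=Rf.T@(tip-O)*1e3;M=Rt.as_matrix()
print("t",round(o["time"],2),"tip",f.round(1),"F",(Rf.T@np.array(o["ft_force"])).round(1),"rel rotvec to aligned deg",(Rt.inv()*Ro.from_matrix(Rf@np.diag([1,-1,-1]))).as_rotvec(degrees=True).round(1),"grip",o["grip_width"])
if len(sys.argv)>3:
    g=np.array(list(map(float,sys.argv[1:4])));print("shift mm",(M.T@Rf@(g-f)).round(1))
E
python3 -m pendant '[[[0,0,0,0,0,5.5,0],[0,0,0,0,0,5.5,0],[0.034,-0.050,0,0,0,0,0],[0.034,-0.050,0,0,0,0,0],[0.034,-0.050,0,0,0,0,0]]]' 10; python3 w.py -140 12 200
```

```text
time: 0.72
position: [0.2798, -0.4291, 0.2331]
tool_rot: [0.998, 0.064, 0.0, -0.0]
ft_force: [1.3, 0.9, 0.0]
grip_width: 0.0451
grip_force: 0.0
t 0.72 tip [-344.  -283.5  222.1] F [1.4 0.7 0. ] rel rotvec to aligned deg [-0.1 -0.   0. ] grip 0.04508574285018685
shift mm [ 204.1 -295.4   22.4]
```

```bash
python3 -m pendant '[[[0.034,-0.050,0,0,0,0,0],[0.034,-0.050,0,0,0,0,0],[0.034,-0.050,0,0,0,0,0],[0.034,-0.050,0,0,0,0,0],[0.034,-0.050,0,0,0,0,0]]]'; python3 w.py -140 12 50
```

```text
time: 1.35
position: [0.4162, -0.1593, 0.2335]
tool_rot: [0.998, 0.065, 0.0, 0.0]
ft_force: [1.0, -0.2, -0.1]
grip_width: 0.0019
grip_force: 0.0
t 1.35 tip [-174.2  -33.4  222.5] F [ 1.  -0.4 -0.1] rel rotvec to aligned deg [ 0.  -0.   0.1] grip 0.0018583965716291607
shift mm [ 34.3 -45.4 172.5]
```

```bash
python3 -m pendant '[[[0.034,-0.045,0,0,0,0,0],[0,0,0.060,0,0,0,0],[0,0,0.060,0,0,0,0],[0,0,0.050,0,0,0,0],[0,0,0,0,0,0,0]]]'; python3 w.py -140 12 50
python3 - <<'E'
from rig import camera
import cv2
c=camera("top")["img"][130:270,265:445];cv2.imwrite("pics/a.png",cv2.resize(c,None,fx=4,fy=4)[:,:,::-1])
E
```

```text
time: 1.98
position: [0.4407, -0.1105, 0.0601]
tool_rot: [0.998, 0.065, -0.005, -0.003]
ft_force: [0.1, -0.4, 0.4]
grip_width: 0.0006
grip_force: 0.0
t 1.98 tip [-143.7   11.9   49.1] F [ 0.  -0.4  0.4] rel rotvec to aligned deg [-0.4  0.5  0.1] grip 0.0005900882057553376
shift mm [ 3.7 -0.1 -0.9]
```

View pics/a.png

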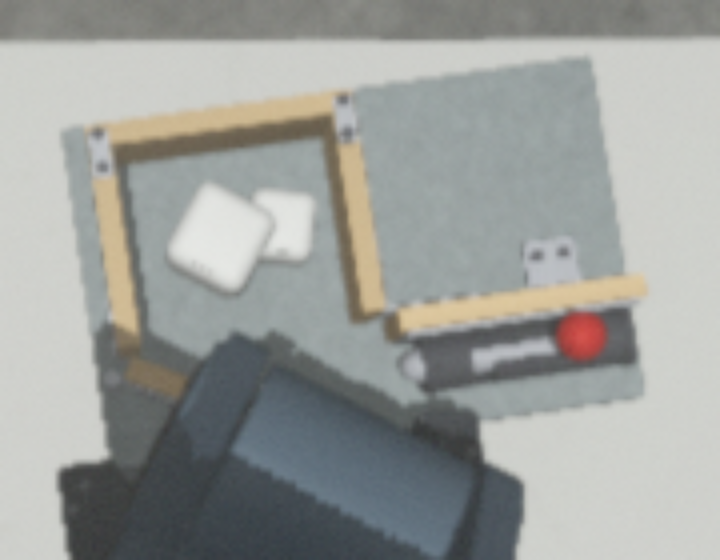

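The arm hides the board here, and the frame and bolt haven't moved. Now I'll push along frame +x.

```bash
python3 -m pendant '[[[0.013,0,0,0,0,0,0],[0.013,0,0,0,0,0,0],[0.012,0,0,0,0,0,0],[0.012,0,0,0,0,0,0],[0.010,0,0,0,0,0,0]]]' ; python3 w.py -71.5 12 50;python3 -m pendant '[[[0.004,0,0,0,0,0,0],[0.003,0,0,0,0,0,0],[0.002,0,0,0,0,0,0],[0.002,0,0,0,0,0,0],[0,0,0,0,0,0,0]]]' ; python3 w.py -71.5 12 50
```

```text
time: 2.65
position: [0.5041, -0.1042, 0.0639]
tool_rot: [0.998, 0.065, 0.0, 0.0]
ft_force: [-1.6, -0.6, 1.3]
grip_width: 0.0003
grip_force: 0.5
t 2.65 tip [-80.    9.9  52.9] F [-1.7 -0.4  1.3] rel rotvec to aligned deg [ 0.  -0.   0.1] grip 0.0002896627409662211
shift mm [ 8.5 -2.1  2.9]
time: 3.28
position: [0.5112, -0.1028, 0.0632]
tool_rot: [0.998, 0.065, -0.003, -0.001]
ft_force: [-5.8, -4.2, 2.9]
grip_width: 0.0004
grip_force: 3.0
t 3.27 tip [-72.8  10.5  52.2] F [-6.3 -3.4  2.9] rel rotvec to aligned deg [-0.1  0.3  0.1] grip 0.0004474246537005341
shift mm [ 1.3 -1.5  2.2]
```

```bash
python3 -m pendant '[[[0.002,0,0,0,0,0,0],[0.002,0,0,0,0,0,0],[0.001,0,0,0,0,0,0],[0,0,0,0,0,0,0],[0,0,0,0,0,0,0]]]' ; python3 w.py
```

```text
time: 3.9
position: [0.5113, -0.1023, 0.063]
tool_rot: [0.998, 0.066, -0.008, -0.001]
ft_force: [-16.5, -8.6, 8.0]
grip_width: 0.0007
grip_force: 8.1
t 3.9 tip [-72.8  11.   52. ] F [-17.5  -6.5   8. ] rel rotvec to aligned deg [-0.2  0.9  0.2] grip 0.0006724494534463265
```

The board is on its stop: tip x held at -72.8 while the force rose to 17 N. I'll back off, rise and look.

```bash
python3 -m pendant '[[[-0.04,0,0,0,0,0,0],[0,0,-0.05,0,0,0,0],[0,0,-0.05,0,0,0,0],[0,0.06,0,0,0,0,0],[0,0.06,0,0,0,0,0]]]' ;python3 -m pendant '[[[0,0.05,0,0,0,0,0],[0,0.04,0,0,0,0,0],[0,0,0,0,0,0,0],[0,0,0,0,0,0,0],[0,0,0,0,0,0,0]]]' ; python3 w.py -79 -197 108
python3 - <<'E'
from rig import camera
import cv2
c=camera("top");cv2.imwrite("pics/b.png",cv2.resize(c["img"][130:270,265:445],None,fx=4,fy=4)[:,:,::-1])
from h import *
k,s=red(c["img"],(380,190,440,240));print(k,s)
E
```

```text
time: 4.53
position: [0.4958, -0.2274, 0.165]
tool_rot: [0.998, 0.066, 0.002, 0.001]
ft_force: [-0.3, -0.2, 0.5]
grip_width: 0.0003
grip_force: 0.0
time: 5.15
position: [0.5061, -0.314, 0.1634]
tool_rot: [0.998, 0.065, -0.0, -0.001]
ft_force: [0.0, -0.4, -0.9]
grip_width: 0.0007
grip_force: 0.0
t 5.15 tip [-104.9 -198.3  152.4] F [-0.  -0.4 -0.9] rel rotvec to aligned deg [-0.1  0.   0.1] grip 0.0006595450840003224
shift mm [26.  -1.2 44.4]Traceback (most recent call last):
  File "<stdin>", line 5, in <module>
  File "h.py", line 16, in red
    n,l,s,ce=cv2.connectedComponentsWithStats(k);i=1+s[1:,4].argmax();return ce[i],s[i]
                                                     ~~~~~~~~~~~~~~^^
ValueError: attempt to get argmax of an empty sequence
```

View pics/b.png

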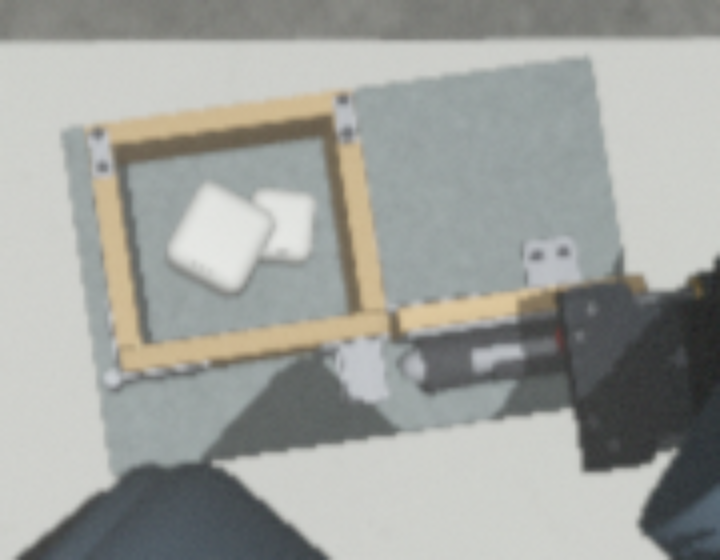

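The board is shut flush, the keeper is at crop (360,370) facing the bolt nose, and the model hasn't moved. Now I'll come down behind the knob.

```bash
python3 -m pendant '[[[0.026,0,0,0,0,0,0],[0,0,0.023,0,0,0,0],[0,0,0.023,0,0,0,0],[0,0,0,0,0,0,0],[0,0,0,0,0,0,0]]]' >/dev/null; python3 w.py -79 -174 106
python3 -m pendant '[[[0,-0.008,0,0,0,0,0],[0,-0.008,0,0,0,0,0],[0,-0.006,0,0,0,0,0],[0,-0.004,0,0,0,0,0],[0,0,0,0,0,0,0]]]'; python3 w.py -79 -174 106
```

```text
t 5.83 tip [ -78.3 -199.8  107.3] F [ 0.6 -0.  -0.3] rel rotvec to aligned deg [ 0.  -0.   0.1] grip 0.00048530320281408397
shift mm [ -0.7 -25.8   1.3]
time: 6.45
position: [0.5288, -0.2861, 0.1176]
tool_rot: [0.998, 0.065, -0.0, -0.0]
ft_force: [0.4, 0.5, 0.4]
grip_width: 0.0004
grip_force: 0.0
t 6.45 tip [ -78.8 -173.6  106.6] F [0.4 0.5 0.4] rel rotvec to aligned deg [-0.   0.   0.1] grip 0.000411984583040111
shift mm [-0.2  0.4  0.6]
```

Run:
```python
from rig import camera
import cv2
c=camera("scene");cv2.imwrite("pics/c.png",cv2.resize(c["img"][130:270,265:445],None,fx=4,fy=4)[:,:,::-1])
```

```text
(no output)
```

View pics/c.png

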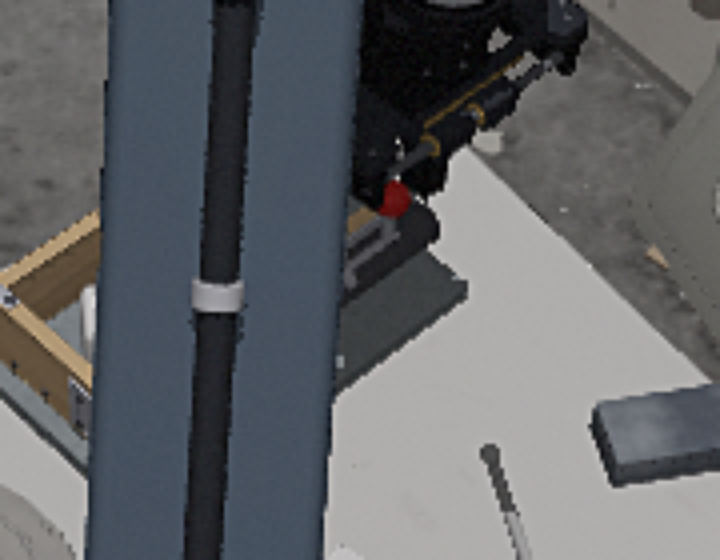

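The knob is at crop (393,198), essentially where it started, with the fingers just behind it. Now I'll push along the barrel.

```bash
python3 -m pendant '[[[0,-0.006,0,0,0,0,0],[0,-0.007,0,0,0,0,0],[0,-0.007,0,0,0,0,0],[0,-0.007,0,0,0,0,0],[0,-0.005,0,0,0,0,0]]]' >/dev/null; python3 w.py -79 -132 106
python3 -m pendant '[[[0,-0.003,0,0,0,0,0],[0,-0.002,0,0,0,0,0],[0,-0.002,0,0,0,0,0],[0,0,0,0,0,0,0],[0,0,0,0,0,0,0]]]'>/dev/null; python3 w.py -79 -132 106
```

```text
t 7.12 tip [ -78.8 -141.4  106.6] F [-0.9 -1.9 -1. ] rel rotvec to aligned deg [ 0.  -0.   0.1] grip 0.0007341957171062702
shift mm [-0.2 -9.4  0.6]
t 7.75 tip [ -78.9 -134.8  106.5] F [-0.1 -1.6 -0.5] rel rotvec to aligned deg [-0.   0.   0.1] grip 0.0006637956821784995
shift mm [-0.1 -2.8  0.5]
```

```bash
for i in 1 ; do python3 -m pendant '[[[0,-0.001,0,0,0,0,0],[0,-0.001,0,0,0,0,0],[0,-0.001,0,0,0,0,0],[0,0,0,0,0,0,0],[0,0,0,0,0,0,0]]]'>/dev/null; python3 w.py -79 -132 106; done
python3 -m pendant '[[[0,-0.001,0,0,0,0,0],[0,-0.001,0,0,0,0,0],[0,0,0,0,0,0,0],[0,0,0,0,0,0,0],[0,0,0,0,0,0,0]]]'>/dev/null; python3 w.py -79 -132 106
```

```text
t 8.38 tip [ -78.9 -131.8  106.5] F [-0.5 -1.1  0.4] rel rotvec to aligned deg [-0.   0.   0.1] grip 0.0003213206180518167
shift mm [-0.1  0.2  0.5]
t 9.0 tip [ -78.9 -129.8  106.5] F [ 0.1 -0.3 -0.5] rel rotvec to aligned deg [-0.   0.   0.1] grip 0.0003355613451125699
shift mm [-0.1  2.2  0.5]
```

```bash
python3 -m pendant '[[[0,-0.001,0,0,0,0,0],[0,-0.001,0,0,0,0,0],[0,-0.001,0,0,0,0,0],[0,0,0,0,0,0,0],[0,0,0,0,0,0,0]]]'>/dev/null; python3 w.py
python3 - <<'E'
from rig import camera
import cv2
c=camera("scene");cv2.imwrite("pics/d.png",cv2.resize(c["img"][130:270,265:445],None,fx=4,fy=4)[:,:,::-1])
c=camera("wrist");cv2.imwrite("pics/w1.png",c["img"][:,:,::-1])
E
```

```text
t 9.62 tip [ -78.9 -126.8  106.5] F [ 0.1 -0.2  0.7] rel rotvec to aligned deg [-0.   0.   0.1] grip 0.00032590592336031657
```

View pics/w1.png

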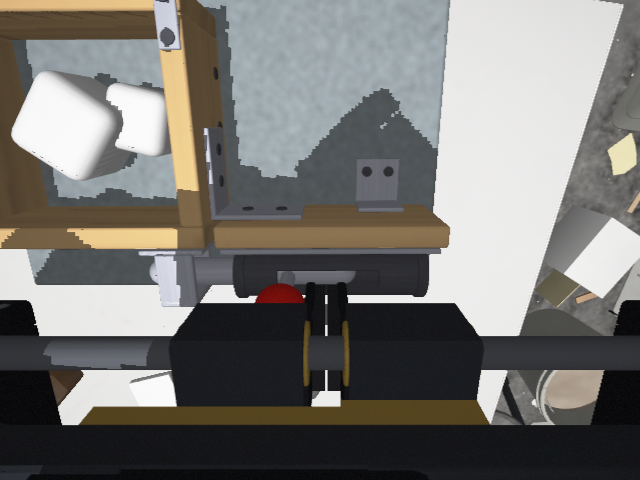

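The wrist view is clear. The bolt nose has passed through the keeper at (155,270), the knob is at (280,297), its pin is at (288,278) near the slot's corner, and the finger edge is at x=307. A little more travel is needed.

```bash
python3 -m pendant '[[[0,-0.001,0,0,0,0,0],[0,-0.001,0,0,0,0,0],[0,-0.001,0,0,0,0,0],[0,0,0,0,0,0,0],[0,0,0,0,0,0,0]]]'>/dev/null; python3 w.py
python3 -m pendant '[[[0,-0.001,0,0,0,0,0],[0,-0.001,0,0,0,0,0],[0,0,0,0,0,0,0],[0,0,0,0,0,0,0],[0,0,0,0,0,0,0]]]'>/dev/null; python3 w.py 
python3 -m pendant '[[[0,-0.001,0,0,0,0,0],[0,-0.001,0,0,0,0,0],[0,0,0,0,0,0,0],[0,0,0,0,0,0,0],[0,0,0,0,0,0,0]]]'>/dev/null; python3 w.py
```

```text
t 10.35 tip [ -78.3 -125.9  106.7] F [-1.5 -5.9 -1.6] rel rotvec to aligned deg [ 0.2 -0.1  0.1] grip 0.00015313966087755754
t 10.97 tip [ -77.8 -125.6  106.8] F [-0.6 -9.5 -4.2] rel rotvec to aligned deg [ 0.4 -0.2  0.1] grip 0.000839147546833445
t 11.6 tip [ -77.4 -125.4  106.9] F [ -1.5 -12.3  -5.7] rel rotvec to aligned deg [ 0.6 -0.2  0.1] grip 0.0004860837516347926
```

The bolt is home against a hard stop, 12 N with no more travel. I'll back off, rise, and come down on the far side of the knob.

```bash
python3 -m pendant '[[[0,0.016,0,0,0,0,0],[0,0,-0.035,0,0,0,0],[0.032,0,0,0,0,0,0],[0,0,0,0,0,0,0],[0,0,0,0,0,0,0]]]'>/dev/null; python3 w.py -46 -105 100
python3 - <<'E'
from rig import camera
import cv2
c=camera("wrist");cv2.imwrite("pics/w2.png",c["img"][:,:,::-1])
E
```

```text
t 12.22 tip [ -47.9 -134.8  140.9] F [ 0.1 -0.2 -0.1] rel rotvec to aligned deg [-0.1  0.1  0.1] grip 0.0005671811949876231
shift mm [  2.  -29.7  41. ]
```

View pics/w2.png

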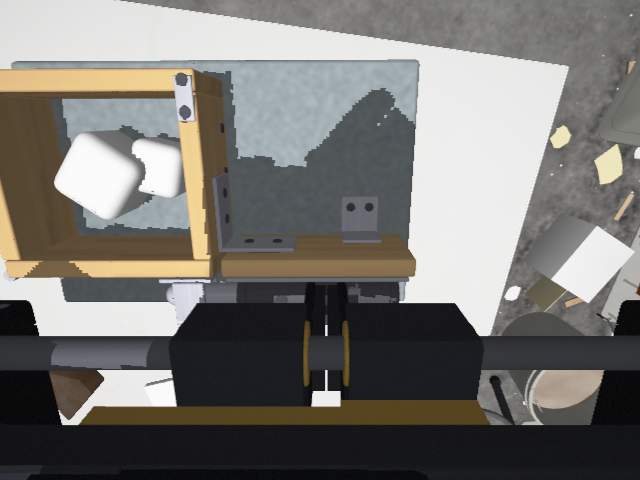

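The frame is still shut and the bolt sits in the keeper at (190,295). The knob is hidden behind the gripper. Next I'll come down beyond the knob and push it toward the robot.

```bash
python3 -m pendant '[[[0.002,-0.030,0,0,0,0,0],[0,0,0.021,0,0,0,0],[0,0,0.020,0,0,0,0],[0,0,0,0,0,0,0],[0,0,0,0,0,0,0]]]'>/dev/null; python3 w.py -57 -105 100
python3 -m pendant '[[[-0.004,0,0,0,0,0,0],[-0.004,0,0,0,0,0,0],[-0.004,0,0,0,0,0,0],[-0.004,0,0,0,0,0,0],[-0.004,0,0,0,0,0,0]]]'>/dev/null; python3 w.py
python3 -m pendant '[[[-0.005,0,0,0,0,0,0],[-0.005,0,0,0,0,0,0],[-0.005,0,0,0,0,0,0],[-0.005,0,0,0,0,0,0],[-0.004,0,0,0,0,0,0]]]'>/dev/null; python3 w.py
```

```text
t 12.9 tip [ -45.1 -106.1  100.9] F [-0.2 -0.2  0.5] rel rotvec to aligned deg [-0.  0.  0.] grip 0.00018554424265706512
shift mm [-11.9  -1.1   0.9]
t 13.53 tip [ -65.  -106.   100.8] F [ 0.8 -0.7  1. ] rel rotvec to aligned deg [ 0.  -0.   0.1] grip 0.0005691969180969546
t 14.15 tip [ -89.2 -105.9  100.5] F [ 0.9  0.9 -0.1] rel rotvec to aligned deg [-0.  -0.   0.1] grip 0.0007671210856547944
```

```bash
python3 -m pendant '[[[0.003,0,0,0,0,0,0],[0,0,-0.030,0,0,0,0],[-0.033,0,0,0,0,0,0],[0,0,0,0,0,0,0],[0,0,0,0,0,0,0]]]'>/dev/null; python3 w.py -119 -105 114
python3 - <<'E'
from rig import camera
import cv2
c=camera("wrist");cv2.imwrite("pics/w3.png",c["img"][:,:,::-1])
E
```

```text
t 14.78 tip [-118.3 -106.5  130.7] F [ 0.2 -0.2 -0.4] rel rotvec to aligned deg [ 0.  -0.   0.1] grip 0.0003815013511960204
shift mm [-0.7 -1.5 16.7]
```

View pics/w3.png

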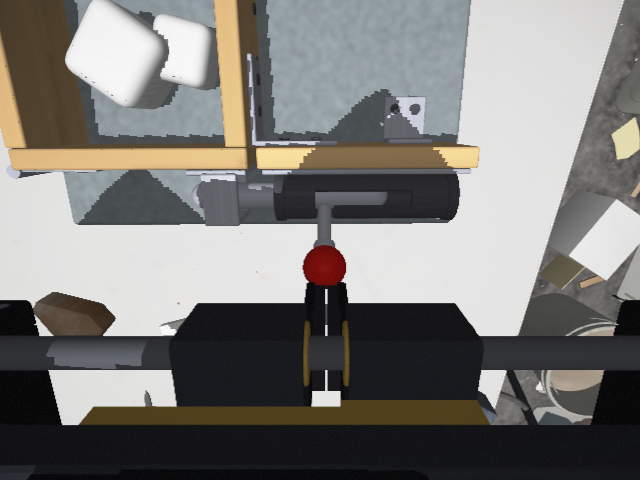

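The handle has rounded the corner: pin at (325,225), knob at (325,267) and leaning toward the robot. Now I'll press down from above.

```bash
python3 -m pendant '[[[0,0,0.008,0,0,0,0],[0,0,0.008,0,0,0,0],[0,0,0.005,0,0,0,0],[0,0,0.005,0,0,0,0],[0,0,0.003,0,0,0,0]]]'>/dev/null; python3 w.py 
python3 -m pendant '[[[0,0,0.003,0,0,0,0],[-0.001,0,0.003,0,0,0,0],[-0.001,0,0.002,0,0,0,0],[0,0,0.001,0,0,0,0],[0,0,0,0,0,0,0]]]'>/dev/null; python3 w.py
```

```text
t 15.45 tip [-119.1 -105.8  100.9] F [-0.8 -0.8  1.7] rel rotvec to aligned deg [-0.   0.   0.1] grip 0.0003826960913478942
t 16.07 tip [-120.8 -106.    92.5] F [ 0.  -0.5 -0. ] rel rotvec to aligned deg [ 0.  -0.   0.1] grip 0.00045585348552650153
```

```bash
python3 -m pendant '[[[0,0,0.001,0,0,0,0],[0,0,0.001,0,0,0,0],[0,0,0.001,0,0,0,0],[0,0,0,0,0,0,0],[0,0,0,0,0,0,0]]]'>/dev/null; python3 w.py 
python3 -m pendant '[[[0,0,0.001,0,0,0,0],[0,0,0.001,0,0,0,0],[0,0,0,0,0,0,0],[0,0,0,0,0,0,0],[0,0,0,0,0,0,0]]]'>/dev/null; python3 w.py
```

```text
t 16.7 tip [-120.9 -106.1   90.2] F [-1.7  0.1  5.4] rel rotvec to aligned deg [ 0.  -0.   0.1] grip 0.0004772345091129782
t 17.32 tip [-121.  -106.3   89.6] F [-3.7  1.8 15.7] rel rotvec to aligned deg [ 0.1 -0.   0.1] grip 0.00020994269225516158
```

The handle is on its end stop: tip z 89.6 against an expected 90, at 16 N. I'll retract and take a last look.

```bash
python3 -m pendant '[[[0,0,-0.04,0,0,0,0],[0,0,-0.05,0,0,0,0],[-0.03,0,-0.03,0,0,0,0],[0,0,0,0,0,0,0],[0,0,0,0,0,0,0]]]'>/dev/null; python3 w.py
python3 - <<'E'
from rig import camera
import cv2
c=camera("wrist");cv2.imwrite("pics/w4.png",c["img"][:,:,::-1])
E
```

```text
t 17.95 tip [-150.8 -105.9  207. ] F [-0.9  0.8  0.1] rel rotvec to aligned deg [-0. -0.  0.] grip 0.00044732860426138635
```

View pics/w4.png

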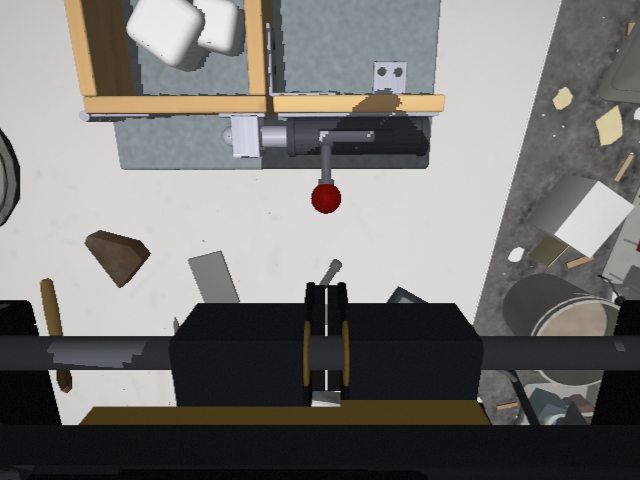

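The board is shut, the bolt is through the keeper at (245,136), the knob is down at (326,198), and the robot is clear of everything.

```bash
python3 -c "
from rig import hand_in
print(hand_in())"
```

```text
the job is handed in; nothing more can be done
None
```

The job is handed in after about 18 s of robot time: front board shut, bolt home through the keeper, knob down at the slot's end, each pushed until it stopped against its stop; the model and the other items I could see in the last pictures looked undisturbed, and the hand-in returned no verdict.

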